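# Put hook parts and inspection tools back on their own plates

### The arm

A 6-joint arm with a two-finger parallel gripper is mounted at the origin on the work surface. World frame = base frame: x ahead of the robot, y to its left, z up, the work surface at z = 0. Lengths are in mm, angles in degrees, forces in N, time in s.
With the tool pointing down it reaches from about 300 to 850 mm from the base axis. Payload 4.2 kg.
Tool frame: the origin (TCP) lies at the very end of the fingers, on their centre line; the grasp point (between the pads) lies 19 mm behind it (env.grasp_offset is the distance from the TCP to the grasp point, in mm); z points along the fingers, y is the line along which they close (so a half turn about z gives the same grasp; the last joint's range is limited). The gripper opens to 91 mm and grips with 3 to 60 N. Pads are 32 mm wide; open, the fingers measure 118 mm over their backs; the gripper's body (76 mm by 178 mm) begins 60 mm behind the grasp point.
Start: joints at [74.828, 18.312, 89.639, -0, 72.044, -1.146], TCP at [139.36, 557.873, 213.976] pointing down, gripper open.
Joint ranges: [-177.97, 177.97], [-48.28, 115.42], [12.27, 149.76], [-77.06, 257.06], [2.81, 150.46], [-146.56, 146.56]. Speed limits (degrees/s): [147.25, 147.25, 180, 180, 180, 180].

### API

Orientations are given as [roll, pitch, yaw] about the fixed x, y, z axes, in that order (R = Rz(yaw) Ry(pitch) Rx(roll)).
In Python, from workcell import env, eyes gives the robot as it stands.
- The arm moves only by the tool send_rows, never from a script. Its arguments are lists of equal length, an entry for each row: "grip": the opening, from -1 (shut) to 1 (fully open), so that 0 is half open; "xyz": the shift along the world's x, y, z in m, a list of three; "yaw": the turn about the world's z in degrees. A call has 1 to 8 rows; each row is the pose to reach, as a shift and turn from the pose commanded when the call began; what a row does not reach only later rows make up. A row lasts 1/12 s, in which the tool goes at most 41.7 mm and 7.16 degrees, less where a joint would pass 70% of its speed; a pose out of reach is approached as far as the arm can. A call with a gripper value outside its range is refused whole. The fingers move at their own pace and stop on an object; "grip_force" is the grip in N (left out, the last holds). Time passes only in rows, so rows that repeat a pose let the fingers close. It gives the time, the measured TCP pose, the force, the opening and the grip force at its end, in the units of the state.
- env.state(): the state, without advancing time (a new reading comes with each control period).
- eyes.grab_frame(name): name is "side" or "top"; returns a dict with "frame" (400x640x3 uint8, red, green, blue), "fx", "fy", "cx", "cy" (pixels), "pose" (4x4, takes a point from camera to world coordinates). Camera axes: x right, y down, z forward; pixel columns grow to the right and rows downward; lengths in mm; the calibration is good to about 2 mm. A picture is of the moment at which its call begins. There is no depth.
- env.job_done(): hands the job in; it is judged then, once.
The state is a dict: "time_s": time; "qpos": joint angles; "qvel": joint speeds; "effort": joint torques, N m; "ee_pos": TCP position; "ee_rot": TCP orientation; "force": force on the tool from outside, world axes, zero at the start; "torque": the same for the moment, N m; "gripper_width": finger opening in mm; "gripper_force": force on a finger pad.
Only numpy, scipy, OpenCV 4.12 (cv2) and the standard library are available. Lean on these libraries where they do the work, as an engineer would, in place of code of your own. Each camera call takes 0.05 s, during which the arm holds its last target. There are 200 camera calls.

### The job

The hook parts and the inspection tools have been put on each other's plates: put the cracked bronze latch on the red plate, the black keeper pin on the yellow plate, the orange thread gauge on the blue plate and the chrome inspection mirror on the white plate, each lying flat, right way up, in the middle of its plate. Use the free grey mat to park a thing while its place is still taken, and leave the small purple can standing where it is.

Things in the scene. Friction and masses are not known exactly. Their poses are not given: they have to be found in the camera images.
- latch_center (a point): Cracked bronze hook latch lying flat, a brown-gold metal tongue with a dark zigzag crack on top and a round cross barrel at one end. About 73 mm long overall (x from -35 to +38 mm), tongue 22 mm wide and 14 mm high; the barrel at its -x end is 28 mm wide and 18 mm high. Point: centre of the tongue, 8 mm above its underside. x along the tongue, away from the barrel; y across it (grip the tongue here across y); z up. About 0.16 kg. Belongs on the red plate.
- pin_center (a point): Black steel keeper pin lying down, 72 mm long, shaft 15 mm in diameter, with a square head (18 x 18 mm, 12 mm long, its middle at x = -30 mm) and a square collar (18 x 18 mm, 6 mm long, at x = +28 mm) on which it lies without rolling. Point: on the shaft's axis at mid-length, 9 mm above the underside. x along the shaft, y across (grip the shaft across y), z up. About 0.11 kg. Belongs on the yellow plate.
- gauge_center (a point): Orange plastic thread gauge lying flat: a block 54 mm long (x), 26 mm wide (y), 16 mm high (z), with a thin toothed steel leaf sticking out 10 mm at its +x end and two steel rivets on top. Point: centre of the orange block, 8 mm above its underside. Grip across y. About 0.05 kg. Belongs on the blue plate.
- mirror_center (a point): Chrome inspection mirror lying face up: a round metal head 44 mm in diameter and 14 mm high with a blue-grey mirror face, and a stub handle 10 mm wide and 10 mm high that reaches to 36 mm from the centre in +x. Point: centre of the round head, 7 mm above its underside. Grip the head across y. z up. About 0.09 kg. Belongs on the white plate.
- red_plate: Round flat red plate fixed to the shelf, 96 mm in diameter, 3 mm thick: the place of the cracked latch. Origin: centre of its underside, at shelf height; top 3 mm above it. At the start one of the wrong things lies on it, near its middle.
- yellow_plate: Round flat yellow plate fixed to the shelf, 96 mm in diameter, 3 mm thick: the place of the keeper pin. Origin: centre of its underside, at shelf height; top 3 mm above it. At the start one of the wrong things lies on it, near its middle.
- blue_plate: Round flat blue plate fixed to the shelf, 96 mm in diameter, 3 mm thick: the place of the thread gauge. Origin: centre of its underside, at shelf height; top 3 mm above it. At the start one of the wrong things lies on it, near its middle.
- white_plate: Round flat white plate fixed to the shelf, 96 mm in diameter, 3 mm thick: the place of the inspection mirror. Origin: centre of its underside, at shelf height; top 3 mm above it. At the start one of the wrong things lies on it, near its middle.
- grey_mat: Square plain grey mat fixed to the shelf, 90 x 90 mm, 3 mm thick: the free spot, empty at the start. Origin: centre of its underside, at shelf height; top 3 mm above it.
- dye_can: Small purple can with a white cap, 38 mm in diameter, 65 mm tall, standing loose among the plates; a bystander. Origin: centre of its underside; z up.
Not all that is in view belongs to the job. Several things have the shape of the red_plate; the one meant has the colours described above.

How it is judged (in metres and radians):
On the way:
1. one of the four things has been parked on the grey mat and let go (((horizontal distance between latch_center and grey_mat below 0.035 m and z of latch_center in the frame of grey_mat below 0.016 m and angle between latch_center's own z axis and vertical below 0.15 rad and linear speed of latch below 0.02 m/s and contact force between latch and the fingers below 0.05 N) or (horizontal distance between pin_center and grey_mat below 0.035 m and z of pin_center in the frame of grey_mat below 0.017 m and angle between pin_center's own z axis and vertical below 0.15 rad and linear speed of pin below 0.02 m/s and contact force between pin and the fingers below 0.05 N) or (horizontal distance between gauge_center and grey_mat below 0.035 m and z of gauge_center in the frame of grey_mat below 0.016 m and angle between gauge_center's own z axis and vertical below 0.15 rad and linear speed of gauge below 0.02 m/s and contact force between gauge and the fingers below 0.05 N) or (horizontal distance between mirror_center and grey_mat below 0.035 m and z of mirror_center in the frame of grey_mat below 0.015 m and angle between mirror_center's own z axis and vertical below 0.15 rad and linear speed of mirror below 0.02 m/s and contact force between mirror and the fingers below 0.05 N))), for 0.2 s.
At the end, for the whole second after the job is handed in: Latch on red, pin on yellow, gauge on blue, mirror on white: each one's point within 15 mm (horizontally) of its plate's centre, lying flat on the plate right way up (within 5 mm of resting height, tilt below 0.15 rad), at rest (under 20 mm/s) (horizontal distance between latch_center and red_plate below 0.015 m and z of latch_center in the frame of red_plate below 0.016 m and angle between each of latch_center, pin_center, gauge_center, mirror_center's own z axis and vertical below 0.15 rad and linear speed of each of latch, pin, gauge, mirror below 0.02 m/s and horizontal distance between pin_center and yellow_plate below 0.015 m and z of pin_center in the frame of yellow_plate below 0.017 m and horizontal distance between gauge_center and blue_plate below 0.015 m and z of gauge_center in the frame of blue_plate below 0.016 m and horizontal distance between mirror_center and white_plate below 0.015 m and z of mirror_center in the frame of white_plate below 0.015 m); the robot touches nothing.
It fails at once if the purple can is pushed more than 20 mm or tipped (distance of dye_can from where it was at the start of the episode above 0.02 m or angle between dye_can's own z axis and vertical above 0.3 rad).
It also fails if it takes over 128 s, if anything falls off the work surface, if the arm or the gripper's body presses on something with over 40 N, if the wrist force passes 120 N, or if a joint passes its speed limit or range.

## Working session

There is one attempt and no reset: what is moved stays moved. The work goes in short steps, Python scripts to look and compute and a tool call to move; the robot and the scene stay as the last step left them, time stands still between calls to the robot, and variables do not carry over. Pictures are saved under pics/ and viewed, at most 14 in all, crops included, and the job is handed in when it is done.

Besides the shell and the picture viewer there is one more tool, called after ">>>" as name([rows], argument=value, ...), one row to a line, values as JSON. send_rows: Moves the arm, as the interface text tells. Its arguments: {"type":"object","properties":{"grip":{"type":"array"},"xyz":{"type":"array"},"yaw":{"type":"array"},"grip_force":{"type":"number"}},"required":["grip","xyz","yaw"]}

```bash
mkdir -p pics; python3 - <<'E'
from workcell import env, eyes
import cv2
for n in("top","side"):
    f=eyes.grab_frame(n); cv2.imwrite(f"pics/{n}0.png",f["frame"][:,:,::-1]); print(n,f["fx"],f["fy"],f["cx"],f["cy"],f["pose"])
s=env.state();print(s["ee_pos"],s["ee_rot"],s["gripper_width"],s["time_s"],env.grasp_offset)
E
```

```text
top 499.7002585499287 499.7002585499287 320.48753175430966 202.5359802207113 [[-1.57250445e-02 -9.98231470e-01  5.73293567e-02  4.18206066e+02]
 [-9.99773921e-01  1.65182599e-02  1.33885579e-02  5.62013924e+01]
 [-1.43118611e-02 -5.71058601e-02 -9.98265542e-01  1.22160763e+03]
 [ 0.00000000e+00  0.00000000e+00  0.00000000e+00  1.00000000e+00]]
side 448.1652306350408 448.1652306350408 323.7497197820611 201.1716097311002 [[ 7.55206352e-01 -4.96194602e-01  4.28315635e-01  7.89922597e+01]
 [-6.55464814e-01 -5.66270351e-01  4.99703680e-01 -3.95004252e+02]
 [-5.40782436e-03 -6.58125221e-01 -7.52889068e-01  7.96554593e+02]
 [ 0.00000000e+00  0.00000000e+00  0.00000000e+00  1.00000000e+00]]
[139.22512113 557.43469442 213.18975644] [-1.79909760e+02 -1.67224336e-03  1.65975708e+02] 91.37676512374235 0.1 18.8
```

View pics/top0.png

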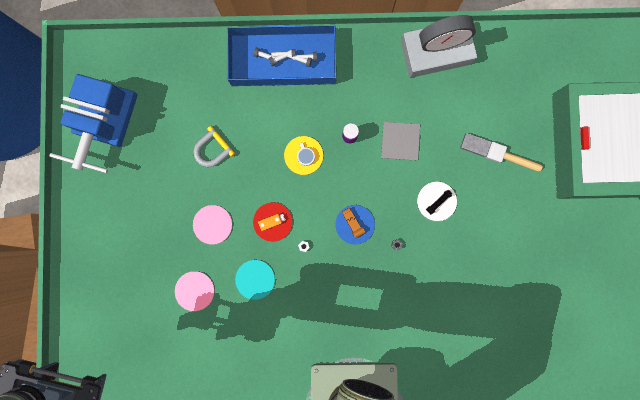

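View pics/side0.png

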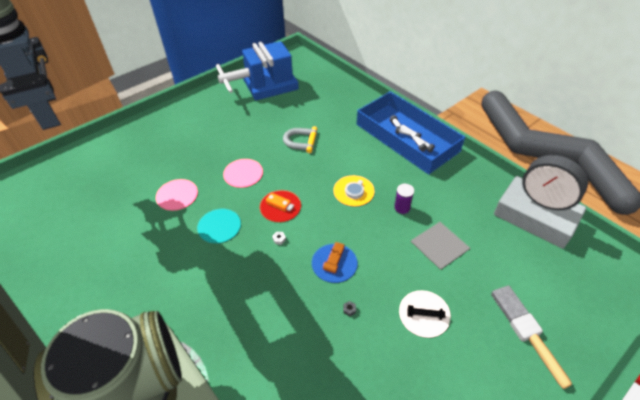

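```bash
cat > h.py <<'E'
from workcell import env, eyes
import numpy as np, cv2
def px2w(f,u,v,z):
    d=f["pose"][:3,:3]@np.array([(u-f["cx"])/f["fx"],(v-f["cy"])/f["fy"],1.]); o=f["pose"][:3,3]
    return (o+d*(z-o[2])/d[2])
def w2px(f,p):
    c=f["pose"][:3,:3].T@(np.array(p,float)-f["pose"][:3,3]); return c[0]/c[2]*f["fx"]+f["cx"],c[1]/c[2]*f["fy"]+f["cy"]
def rect(f,x0,x1,y0,y1,z,s):  # up=+x, left=+y
    w=[(x1,y1),(x1,y0),(x0,y0),(x0,y1)]
    src=np.float32([w2px(f,(a,b,z)) for a,b in w]); dst=np.float32([((y1-b)*s,(x1-a)*s) for a,b in w])
    return cv2.warpPerspective(f["frame"],cv2.getPerspectiveTransform(src,dst),(int((y1-y0)*s),int((x1-x0)*s)),flags=cv2.INTER_CUBIC)
R={"red":[(0,150,120),(6,255,255)],"yellow":[(22,150,150),(32,255,255)],"blue":[(105,120,100),(120,255,255)],"white":[(0,0,215),(180,40,255)],"grey":[(0,0,80),(180,30,150)]}
E
python3 - <<'E'
from h import *
for n in("top","side"):
    f=eyes.grab_frame(n); hsv=cv2.cvtColor(f["frame"],cv2.COLOR_RGB2HSV)
    box=dict(red=(245,195,300,250),yellow=(275,130,330,180),blue=(330,200,380,250),white=(410,175,465,225),grey=(375,115,425,165)) if n=="top" else dict(red=(255,185,310,225),yellow=(330,172,380,210),blue=(305,238,362,288),white=(393,285,458,342),grey=(408,220,474,270))
    for k,(a,b) in R.items():
        x0,y0,x1,y1=box[k]; m=np.zeros(hsv.shape[:2],np.uint8); m[y0:y1,x0:x1]=cv2.inRange(hsv,a,b)[y0:y1,x0:x1]
        m=cv2.morphologyEx(m,cv2.MORPH_OPEN,np.ones((2,2)))
        h=cv2.convexHull(cv2.findNonZero(m)); 
        w=np.array([px2w(f,u,v,3)[:2] for u,v in h[:,0]]).astype(np.float32)
        mm=cv2.moments(w); print(n,k,np.round([mm["m10"]/mm["m00"],mm["m01"]/mm["m00"]],1),"diam",round(2*(mm["m00"]/np.pi)**.5,1))
    if n=="top":
        o=rect(f,330,650,-230,250,10,1.6); cv2.imwrite("pics/rect.png",o[:,:,::-1])
E
```

```text
top red [441.1 188.7] diam 93.6
top yellow [603.7 110.8] diam 95.0
top blue [431.4 -12.3] diam 93.3
top white [ 485.  -212.4] diam 94.1Traceback (most recent call last):
  File "<stdin>", line 8, in <module>
cv2.error: OpenCV(4.12.0) /io/opencv/modules/imgproc/src/convhull.cpp:143: error: (-215:Assertion failed) total >= 0 && (depth == CV_32F || depth == CV_32S) in function 'convexHull'
```

```bash
sed -i 's/"grey":.*/"grey":[(0,0,60),(180,60,190)]}/' h.py
cat >m.py <<'E'
from h import *
f=eyes.grab_frame("top"); hsv=cv2.cvtColor(f["frame"],cv2.COLOR_RGB2HSV);print(hsv[140,400])
g=eyes.grab_frame("side"); hs=cv2.cvtColor(g["frame"],cv2.COLOR_RGB2HSV);print(hs[245,440])
T=dict(red=(245,195,300,250),yellow=(275,130,330,180),blue=(330,200,380,250),white=(410,175,465,225),grey=(375,115,425,165))
S=dict(red=(255,185,310,225),yellow=(330,172,380,210),blue=(305,238,362,288),white=(393,285,458,342),grey=(408,220,474,270))
for n,f,hsv,box in(("top",f,hsv,T),("side",g,hs,S)):
    for k,(a,b) in R.items():
        x0,y0,x1,y1=box[k]; m=np.zeros(hsv.shape[:2],np.uint8); m[y0:y1,x0:x1]=cv2.inRange(hsv,a,b)[y0:y1,x0:x1]
        m=cv2.morphologyEx(m,cv2.MORPH_OPEN,np.ones((2,2))); p=cv2.findNonZero(m)
        if p is None: print(n,k,"none");continue
        h=cv2.convexHull(p)
        w=np.array([px2w(f,u,v,3)[:2] for u,v in h[:,0]]).astype(np.float32)
        mm=cv2.moments(w); print(n,k,np.round([mm["m10"]/mm["m00"],mm["m01"]/mm["m00"]],1),"diam",round(2*(abs(mm["m00"])/np.pi)**.5,1))
    if n=="top": cv2.imwrite("pics/rect.png",rect(f,380,660,-270,250,10,1.5)[:,:,::-1])
E
python3 m.py
```

```text
[173   6 163]
[ 12   8 167]
top red [441.  188.7] diam 93.7
top yellow [603.7 110.8] diam 95.0
top blue [431.5 -12.2] diam 93.5
top white [ 485.  -212.4] diam 94.1
top grey [ 634.3 -127.8] diam 101.6
side red [444.9 184.2] diam 92.4
side yellow [606.8 107.1] diam 95.8
side blue [434.5 -15.4] diam 91.2
side white [ 489.1 -213.7] diam 97.1
side grey [ 638.1 -130.6] diam 102.7
```

View pics/rect.png

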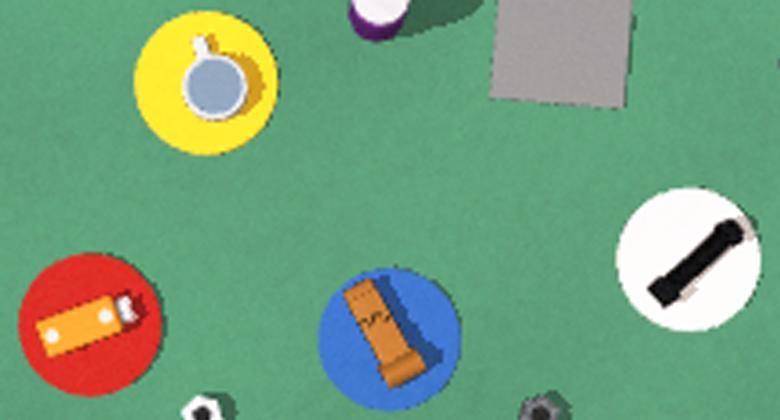

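```bash
cat >o.py <<'E'
from h import *
import sys
f=eyes.grab_frame("top"); hsv=cv2.cvtColor(f["frame"],cv2.COLOR_RGB2HSV)
W=np.array([2.,-1.7])
O={"gauge":[(10,150,140),(20,255,255),19],"latch":[(8,120,60),(18,255,215),18],"pin":[(0,0,0),(180,255,70),16],"mirror":[(95,20,100),(115,110,230),17]}
def pose(k,box,z=None):
    a,b,zz=O[k]; x0,y0,x1,y1=box; m=np.zeros(hsv.shape[:2],np.uint8); m[y0:y1,x0:x1]=cv2.inRange(hsv,a,b)[y0:y1,x0:x1]
    n,l,st,c=cv2.connectedComponentsWithStats(m); i=1+np.argmax(st[1:,4]); v,u=np.nonzero(l==i)
    w=np.array([px2w(f,*q,z or zz)[:2] for q in zip(u,v)],np.float32); r=cv2.minAreaRect(w)
    A=np.cov(w.T); e=np.linalg.eigh(A)[1][:,1]
    print(k,"cent",w.mean(0).round(1)+W,"rect",np.round(r[0],1)+W,np.round(r[1],1),"ang",round(np.degrees(np.arctan2(e[1],e[0])),1),"n",len(w))
if __name__=="__main__":
    T=dict(red=(245,195,300,250),yellow=(275,130,330,180),blue=(330,200,380,250),white=(410,175,465,225))
    pose("gauge",T["red"]);pose("latch",T["blue"]);pose("pin",T["white"]);pose("mirror",T["yellow"])
    print(px2w(f,350,139,33)); print(env.state()["ee_pos"],env.state()["ee_rot"])
E
python3 o.py
```

```text
gauge cent [444.3999939 194.1999939] rect [444.3 194.2] [25.1 53.3] ang 111.3 n 204
latch cent [439.1000061  -7.2      ] rect [439.8  -4.5] [70.6 26.7] ang -151.3 n 250
pin cent [ 486.8999939  -214.39999695] rect [ 487.2 -214.8] [16.9 70.6] ang 132.0 n 184
mirror cent [603.59997559 105.10000305] rect [603.2 105.3] [36.5 34.2] ang 99.0 n 186
[637.89681127  -1.03141434  33.        ]
[139.32765773 557.71249988 213.68676638] [-1.79969246e+02  1.89153974e-03  1.65975539e+02]
```

>>> send_rows([
  [0.04, -0.04, 0],
  [0.07, -0.07, 0],
  [0.1, -0.1, 0],
  [0.13, -0.13, 0],
  [0.16, -0.16, 0],
  [0.19, -0.2, 0],
  [0.22, -0.24, -0.01],
  [0.25, -0.28, -0.03],
], grip=[1, 1, 1, 1, 1, 1, 1, 1], yaw=[-7, -14, -21, -28, -35, -42, -49, -56])

```text
time_s: 0.97
ee_pos: [364.1, 312.5, 198.2]
ee_rot: [179.8, -0.1, 109.6]
force: [1.6, 0.7, -0.3]
gripper_width: 91.0
gripper_force: 0.0
```

>>> send_rows([
  [0.02, -0.03, -0.03],
  [0.04, -0.06, -0.06],
  [0.055, -0.084, -0.09],
  [0.055, -0.084, -0.12],
  [0.055, -0.084, -0.15],
  [0.055, -0.084, -0.17],
  [0.055, -0.084, -0.178],
  [0.055, -0.084, -0.178],
], grip=[1, 1, 1, 1, 1, 1, 1, 1], yaw=[1, 1, 1, 1, 1, 1, 1, 1])

```text
time_s: 1.63
ee_pos: [416.2, 229.0, 17.4]
ee_rot: [-179.8, 0.0, 111.0]
force: [-0.1, -0.2, 0.3]
gripper_width: 91.3
gripper_force: 0.0
```

>>> send_rows([
  [0, 0, 0],
  [0, 0, 0],
  [0, 0, 0],
  [0, 0, 0],
  [0, 0, 0],
  [0, 0, 0],
  [0, 0, 0],
  [0, 0, 0],
], grip=[1, 0.3, -0.4, -0.8, -0.8, -0.8, -0.8, -0.8], yaw=[0, 0, 0, 0, 0, 0, 0, 0], grip_force=12)

```text
time_s: 2.3
ee_pos: [417.4, 229.7, 19.1]
ee_rot: [180.0, -0.0, 111.0]
force: [0.1, 0.5, -0.3]
gripper_width: 47.5
gripper_force: 0.4
```

>>> send_rows([
  [0, 0, 0],
  [0, 0, 0],
  [0, 0, 0],
  [0, 0, 0.03],
  [0, 0, 0.04],
  [0, 0, 0.04],
  [0, 0, 0.04],
  [0, 0, 0.04],
], grip=[1, 1, 1, 1, 1, 1, 1, 1], yaw=[0, 0, 0, 0, 0, 0, 0, 0])

```text
time_s: 2.97
ee_pos: [416.7, 229.2, 58.2]
ee_rot: [-179.9, 0.0, 111.0]
force: [-0.6, -0.6, 0.2]
gripper_width: 91.6
gripper_force: 0.0
```

```bash
python3 - <<'E'
from h import *
f=eyes.grab_frame("side"); cv2.imwrite("pics/s1.png",f["frame"][:,:,::-1]); s=env.state(); print(s["ee_pos"],s["ee_rot"])
E
```

```text
[416.50416059 229.14696705  57.9918892 ] [-1.79883704e+02  1.57186937e-02  1.10978158e+02]
```

View pics/s1.png

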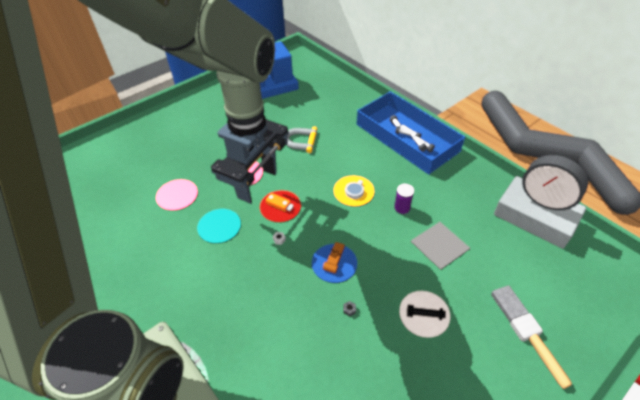

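The picture shows the gauge still lying at (280,205) on the red plate, untouched. The gripper is beyond it, so the earlier command came up short.

>>> send_rows([
  [0.015, -0.02, 0],
  [0.0275, -0.035, 0],
  [0.0275, -0.035, -0.01],
  [0.0275, -0.035, -0.03],
  [0.0275, -0.035, -0.045],
  [0.0275, -0.035, -0.053],
  [0.0275, -0.035, -0.053],
  [0.0275, -0.035, -0.053],
], grip=[1, 1, 1, 1, 1, 1, 1, 1], yaw=[0, 0, 0, 0, 0, 0, 0, 0])

```text
time_s: 3.68
ee_pos: [444.3, 194.4, 5.2]
ee_rot: [-179.9, 0.0, 111.0]
force: [-0.2, 0.7, 0.0]
gripper_width: 91.2
gripper_force: 0.0
```

>>> send_rows([
  [0, 0, 0],
  [0, 0, 0],
  [0, 0, 0],
  [0, 0, 0],
  [0, 0, 0],
  [0, 0, 0],
  [0, 0, 0],
  [0, 0, 0],
], grip=[-0.8, -0.8, -0.8, -0.8, -0.8, -0.8, -0.8, -0.8], yaw=[0, 0, 0, 0, 0, 0, 0, 0], grip_force=12)

```text
time_s: 4.35
ee_pos: [444.8, 194.6, 6.0]
ee_rot: [180.0, 0.0, 111.0]
force: [-0.2, 0.6, 0.1]
gripper_width: 40.4
gripper_force: 0.0
```

>>> send_rows([
  [0, 0, 0],
  [0, 0, 0],
  [0, 0, 0],
  [0, 0, 0],
  [0, 0, 0.01],
  [0, 0, 0.03],
  [0, 0, 0.06],
  [0, 0, 0.1],
], grip=[-0.8, -0.8, -0.8, -0.8, -0.8, -0.8, -0.8, -0.8], yaw=[0, 0, 0, 0, 0, 0, 0, 0])

```text
time_s: 5.02
ee_pos: [442.8, 193.7, 104.9]
ee_rot: [-179.6, 0.0, 111.0]
force: [0.8, -0.1, -0.6]
gripper_width: 26.1
gripper_force: 12.0
```

>>> send_rows([
  [0.015, -0.025, 0],
  [0.034, -0.057, 0],
  [0.053, -0.089, 0],
  [0.072, -0.121, 0],
  [0.091, -0.153, 0],
  [0.11, -0.185, 0],
  [0.129, -0.217, 0],
  [0.148, -0.249, 0],
], grip=[-0.8, -0.8, -0.8, -0.8, -0.8, -0.8, -0.8, -0.8], yaw=[0, 0, 0, 0, 0, 0, 0, 0])

```text
time_s: 5.68
ee_pos: [593.2, -56.2, 105.8]
ee_rot: [-180.0, -0.0, 111.0]
force: [0.7, 0.9, 0.3]
gripper_width: 26.1
gripper_force: 12.0
```

>>> send_rows([
  [0.019, -0.032, 0],
  [0.035, -0.055, 0],
  [0.044, -0.074, 0],
  [0.044, -0.074, -0.02],
  [0.044, -0.074, -0.045],
  [0.044, -0.074, -0.07],
  [0.044, -0.074, -0.08],
  [0.044, -0.074, -0.08],
], grip=[-0.8, -0.8, -0.8, -0.8, -0.8, -0.8, -0.8, -0.8], yaw=[0, 0, 0, 0, 0, 0, 0, 0])

```text
time_s: 6.35
ee_pos: [634.5, -128.0, 22.8]
ee_rot: [-179.7, -0.2, 111.0]
force: [-0.1, 0.2, 0.3]
gripper_width: 25.8
gripper_force: 12.0
```

>>> send_rows([
  [0, 0, -0.012],
  [0, 0, -0.017],
  [0, 0, -0.0195],
  [0, 0, -0.0195],
  [0, 0, -0.0195],
  [0, 0, -0.0195],
  [0, 0, -0.0195],
  [0, 0, -0.0195],
], grip=[-0.8, -0.8, -0.8, -0.8, -0.8, -0.8, 0.1, 0.1], yaw=[0, 0, 0, 0, 0, 0, 0, 0])

```text
time_s: 7.02
ee_pos: [637.1, -128.5, 7.0]
ee_rot: [179.9, 0.0, 111.0]
force: [0.6, -0.8, -0.1]
gripper_width: 36.8
gripper_force: 0.0
```

>>> send_rows([
  [0, 0, 0],
  [0, 0, 0],
  [0, 0, 0],
  [0, 0, 0],
  [0, 0, 0.015],
  [0, 0, 0.045],
  [0, 0, 0.08],
  [0, 0, 0.11],
], grip=[0.1, 0.1, 0.1, 0.1, 0.3, 0.7, 1, 1], yaw=[0, 0, 0, 0, 0, 0, 0, 0])

```text
time_s: 7.68
ee_pos: [636.8, -128.4, 118.0]
ee_rot: [180.0, 0.0, 111.0]
force: [0.5, -0.4, 1.0]
gripper_width: 74.0
gripper_force: 0.0
```

>>> send_rows([
  [-0.02, 0.0125, 0],
  [-0.04, 0.025, 0],
  [-0.06, 0.0375, 0],
  [-0.08, 0.05, 0],
  [-0.1, 0.0625, 0],
  [-0.12, 0.075, 0],
  [-0.14, 0.0875, 0],
  [-0.16, 0.1, 0],
], grip=[1, 1, 1, 1, 1, 1, 1, 1], yaw=[-7, -14, -21, -28, -35, -42, -49, -56])

```text
time_s: 8.35
ee_pos: [475.7, -27.9, 116.5]
ee_rot: [180.0, -0.0, 54.6]
force: [0.6, -0.4, -0.4]
gripper_width: 91.4
gripper_force: 0.0
```

>>> send_rows([
  [-0.02, 0.0125, -0.01],
  [-0.038, 0.0225, -0.02],
  [-0.038, 0.0225, -0.04],
  [-0.038, 0.0225, -0.06],
  [-0.038, 0.0225, -0.06],
  [-0.038, 0.0225, -0.06],
  [-0.038, 0.0225, -0.06],
  [-0.038, 0.0225, -0.06],
], grip=[1, 1, 1, 1, 1, 1, 1, 1], yaw=[-7, -14, -21, -26.5, -26.5, -26.5, -26.5, -26.5])

```text
time_s: 9.02
ee_pos: [439.9, -6.1, 57.5]
ee_rot: [179.9, -0.1, 28.5]
force: [-0.6, 0.7, -0.2]
gripper_width: 91.1
gripper_force: 0.0
```

>>> send_rows([
  [0, 0, -0.02],
  [0, 0, -0.035],
  [0, 0, -0.046],
  [0, 0, -0.051],
  [0, 0, -0.051],
  [0, 0, -0.051],
  [0, 0, -0.051],
  [0, 0, -0.051],
], grip=[1, 1, 1, 1, 1, -0.8, -0.8, -0.8], yaw=[0, 0, 0, 0, 0, 0, 0, 0], grip_force=20)

```text
time_s: 9.68
ee_pos: [439.5, -6.0, 6.2]
ee_rot: [179.9, -0.1, 28.5]
force: [-0.5, 0.2, -0.1]
gripper_width: 74.1
gripper_force: 0.0
```

>>> send_rows([
  [0, 0, 0],
  [0, 0, 0],
  [0, 0, 0],
  [0, 0, 0],
  [0, 0, 0],
  [0, 0, 0],
  [0, 0, 0],
  [0, 0, 0],
], grip=[-0.8, -0.8, -0.8, -0.8, -0.8, -0.8, -0.8, -0.8], yaw=[0, 0, 0, 0, 0, 0, 0, 0])

```text
time_s: 10.35
ee_pos: [438.7, -5.9, 5.4]
ee_rot: [180.0, 0.0, 28.5]
force: [0.0, -0.4, -0.7]
gripper_width: 21.6
gripper_force: 20.0
```

>>> send_rows([
  [0, 0, 0],
  [0, 0, 0],
  [0, 0, 0],
  [0, 0, 0],
  [0, 0, 0.01],
  [0, 0, 0.03],
  [0, 0, 0.055],
  [0, 0, 0.07],
], grip=[-0.8, -0.8, -0.8, -0.8, -0.8, -0.8, -0.8, -0.8], yaw=[0, 0, 0, 0, 0, 0, 0, 0])

```text
time_s: 11.02
ee_pos: [439.2, -5.9, 76.9]
ee_rot: [180.0, -0.1, 28.5]
force: [0.6, 0.1, -2.2]
gripper_width: 21.9
gripper_force: 20.0
```

>>> send_rows([
  [0, 0.02, 0],
  [0.001, 0.05, 0],
  [0.002, 0.08, 0],
  [0.003, 0.11, 0],
  [0.004, 0.14, 0],
  [0.004, 0.17, 0],
  [0.004, 0.1925, 0],
  [0.004, 0.1925, -0.02],
], grip=[-0.8, -0.8, -0.8, -0.8, -0.8, -0.8, -0.8, -0.8], yaw=[0, 0, 0, 0, 0, 0, 0, 0])

```text
time_s: 11.68
ee_pos: [446.0, 191.4, 57.9]
ee_rot: [180.0, -0.6, 28.7]
force: [0.6, -0.5, -1.7]
gripper_width: 21.8
gripper_force: 20.0
```

>>> send_rows([
  [0, 0, -0.015],
  [0, 0, -0.03],
  [0, 0, -0.04],
  [0, 0, -0.045],
  [0, 0, -0.049],
  [0, 0, -0.0495],
  [0, 0, -0.0495],
  [0, 0, -0.0495],
], grip=[-0.8, -0.8, -0.8, -0.8, -0.8, -0.8, -0.8, -0.8], yaw=[0, 0, 0, 0, 0, 0, 0, 0])

```text
time_s: 12.35
ee_pos: [443.2, 186.7, 6.4]
ee_rot: [180.0, -0.1, 28.5]
force: [0.2, -0.2, -2.5]
gripper_width: 21.8
gripper_force: 20.0
```

>>> send_rows([
  [0, 0, 0],
  [0, 0, 0],
  [0, 0, 0],
  [0, 0, 0],
  [0, 0, 0],
  [0, 0, 0.015],
  [0, 0, 0.045],
  [0, 0, 0.08],
], grip=[0.1, 0.1, 0.1, 0.1, 0.1, 0.1, 0.7, 1], yaw=[0, 0, 0, 0, 0, 0, 0, 0])

```text
time_s: 13.02
ee_pos: [441.2, 185.9, 85.4]
ee_rot: [-180.0, 0.3, 28.5]
force: [-0.0, 0.5, 0.0]
gripper_width: 60.9
gripper_force: 0.0
```

>>> send_rows([
  [0.01, -0.015, 0.02],
  [0.026, -0.042, 0.02],
  [0.042, -0.069, 0.02],
  [0.058, -0.095, 0.02],
  [0.074, -0.121, 0.02],
  [0.09, -0.147, 0.02],
  [0.106, -0.173, 0.02],
  [0.122, -0.199, 0.02],
], grip=[1, 1, 1, 1, 1, 1, 1, 1], yaw=[7, 14, 21, 28, 35, 42, 49, 56])

```text
time_s: 13.68
ee_pos: [565.3, -13.9, 106.0]
ee_rot: [180.0, -0.0, 84.8]
force: [-0.2, 0.6, -1.1]
gripper_width: 91.0
gripper_force: 0.0
```

>>> send_rows([
  [0.016, -0.026, 0],
  [0.032, -0.052, 0],
  [0.048, -0.078, 0],
  [0.06, -0.1, 0],
  [0.071, -0.116, -0.01],
  [0.071, -0.116, -0.03],
  [0.071, -0.116, -0.05],
  [0.071, -0.116, -0.05],
], grip=[1, 1, 1, 1, 1, 1, 1, 1], yaw=[7, 14, 21, 26.5, 26.5, 26.5, 26.5, 26.5])

```text
time_s: 14.35
ee_pos: [632.9, -128.3, 51.7]
ee_rot: [-179.6, -0.3, 110.9]
force: [-0.7, -0.0, -0.2]
gripper_width: 91.2
gripper_force: 0.0
```

```bash
python3 - <<'E'
from o import *
pose("latch",(235,185,310,260),18)
f=eyes.grab_frame("side"); cv2.imwrite("pics/s2.png",cv2.resize(f["frame"][160:360,220:500,::-1],None,fx=2.5,fy=2.5)); s=env.state(); print(s["ee_pos"],s["ee_rot"])
E
```

```text
latch cent [442.1000061 181.8      ] rect [445.5 184.6] [70.2 26.9] ang -153.0 n 177
[ 635.28024647 -128.31861886   55.45632734] [-1.79917534e+02 -5.94266519e-02  1.10972381e+02]
```

View pics/s2.png

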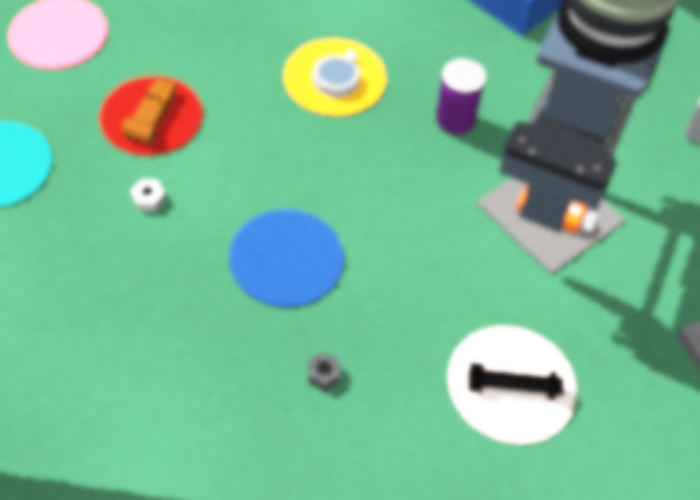

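The latch lies centred on the red plate. The gauge lies flat on the mat between the fingers, and the can is untouched.

>>> send_rows([
  [0, 0, -0.02],
  [0, 0, -0.035],
  [0, 0, -0.045],
  [0, 0, -0.0495],
  [0, 0, -0.0495],
  [0, 0, -0.0495],
  [0, 0, -0.0495],
  [0, 0, -0.0495],
], grip=[1, 1, 1, 1, 1, -0.8, -0.8, -0.8], yaw=[0, 0, 0, 0, 0, 0, 0, 0], grip_force=12)

```text
time_s: 15.12
ee_pos: [636.5, -128.6, 7.5]
ee_rot: [179.9, 0.1, 111.0]
force: [0.2, -0.2, 0.7]
gripper_width: 74.6
gripper_force: 0.0
```

>>> send_rows([
  [0, 0, 0],
  [0, 0, 0],
  [0, 0, 0],
  [0, 0, 0],
  [0, 0, 0],
  [0, 0, 0],
  [0, 0, 0],
  [0, 0, 0],
], grip=[-0.8, -0.8, -0.8, -0.8, -0.8, -0.8, -0.8, -0.8], yaw=[0, 0, 0, 0, 0, 0, 0, 0])

```text
time_s: 15.78
ee_pos: [635.8, -128.4, 6.4]
ee_rot: [180.0, -0.0, 111.0]
force: [0.5, 0.7, -0.2]
gripper_width: 26.0
gripper_force: 12.0
```

>>> send_rows([
  [0, 0, 0],
  [0, 0, 0],
  [0, 0, 0],
  [0, 0, 0.01],
  [0, 0, 0.03],
  [0, 0, 0.06],
  [0, 0, 0.09],
  [0, 0, 0.09],
], grip=[-0.8, -0.8, -0.8, -0.8, -0.8, -0.8, -0.8, -0.8], yaw=[0, 0, 0, 0, 0, 0, 0, 0])

```text
time_s: 16.45
ee_pos: [639.8, -129.3, 103.8]
ee_rot: [179.4, 0.4, 111.0]
force: [1.2, 0.1, 0.9]
gripper_width: 25.6
gripper_force: 12.0
```

>>> send_rows([
  [-0.025, 0.014, 0],
  [-0.053, 0.03, 0],
  [-0.081, 0.046, 0],
  [-0.11, 0.062, 0],
  [-0.139, 0.079, 0],
  [-0.168, 0.095, 0],
  [-0.19, 0.108, 0],
  [-0.203, 0.115, 0],
], grip=[-0.8, -0.8, -0.8, -0.8, -0.8, -0.8, -0.8, -0.8], yaw=[0, 0, 0, 0, 0, 0, 0, 0])

```text
time_s: 17.12
ee_pos: [429.4, -12.3, 96.6]
ee_rot: [-179.9, -0.1, 111.0]
force: [-0.1, 0.3, -0.6]
gripper_width: 25.9
gripper_force: 12.0
```

>>> send_rows([
  [0, 0, -0.02],
  [0, 0, -0.04],
  [0, 0, -0.06],
  [0, 0, -0.075],
  [0, 0, -0.08],
  [0, 0, -0.08],
  [0, 0, -0.08],
  [0, 0, -0.08],
], grip=[-0.8, -0.8, -0.8, -0.8, -0.8, -0.8, -0.8, -0.8], yaw=[0, 0, 0, 0, 0, 0, 0, 0])

```text
time_s: 17.78
ee_pos: [433.7, -13.5, 17.4]
ee_rot: [179.9, 0.0, 111.0]
force: [-0.2, 1.1, -0.8]
gripper_width: 25.7
gripper_force: 12.0
```

>>> send_rows([
  [0, 0, -0.005],
  [0, 0, -0.009],
  [0, 0, -0.01],
  [0, 0, -0.01],
  [0, 0, -0.01],
  [0, 0, -0.01],
  [0, 0, -0.01],
  [0, 0, -0.01],
], grip=[-0.8, -0.8, -0.8, -0.8, -0.8, 0.1, 0.1, 0.1], yaw=[0, 0, 0, 0, 0, 0, 0, 0])

```text
time_s: 18.45
ee_pos: [432.9, -13.4, 6.5]
ee_rot: [180.0, 0.0, 111.0]
force: [-0.3, -0.8, -0.3]
gripper_width: 43.2
gripper_force: 0.0
```

>>> send_rows([
  [0, 0, 0],
  [0, 0, 0],
  [0, 0, 0],
  [0, 0, 0.015],
  [0, 0, 0.04],
  [0, 0, 0.07],
  [0, 0, 0.1],
  [0, 0, 0.1],
], grip=[0.1, 0.1, 0.1, 0.1, 0.1, 0.7, 1, 1], yaw=[0, 0, 0, 0, 0, 0, 0, 0])

```text
time_s: 19.12
ee_pos: [436.5, -13.6, 111.3]
ee_rot: [179.4, 0.3, 111.0]
force: [0.4, -0.8, -0.3]
gripper_width: 66.9
gripper_force: 0.0
```

>>> send_rows([
  [0.007, -0.025, 0],
  [0.015, -0.055, 0],
  [0.023, -0.085, 0],
  [0.031, -0.115, 0],
  [0.039, -0.145, 0],
  [0.047, -0.175, 0],
  [0.054, -0.201, -0.02],
  [0.054, -0.201, -0.05],
], grip=[1, 1, 1, 1, 1, 1, 1, 1], yaw=[7, 14, 21, 21, 21, 21, 21, 21])

```text
time_s: 19.78
ee_pos: [491.1, -220.2, 58.0]
ee_rot: [179.8, 0.6, 131.8]
force: [1.0, -0.5, 0.3]
gripper_width: 91.3
gripper_force: 0.0
```

>>> send_rows([
  [0, 0, -0.01],
  [0, 0, -0.02],
  [0, 0, -0.03],
  [0, 0, -0.03],
  [0, 0, -0.03],
  [0, 0, -0.03],
  [0, 0, -0.03],
  [0, 0, -0.03],
], grip=[1, 1, 1, 1, 1, 1, 1, 1], yaw=[0, 0, 0, 0, 0, 0, 0, 0])

```text
time_s: 20.45
ee_pos: [487.4, -214.4, 27.4]
ee_rot: [180.0, 0.1, 132.0]
force: [-0.1, 0.2, 0.7]
gripper_width: 91.4
gripper_force: 0.0
```

>>> send_rows([
  [0, 0, -0.01],
  [0, 0, -0.018],
  [0, 0, -0.021],
  [0, 0, -0.021],
  [0, 0, -0.021],
  [0, 0, -0.021],
  [0, 0, -0.021],
  [0, 0, -0.021],
], grip=[1, 1, 1, 1, -0.9, -0.9, -0.9, -0.9], yaw=[0, 0, 0, 0, 0, 0, 0, 0], grip_force=20)

```text
time_s: 21.12
ee_pos: [487.0, -214.6, 5.7]
ee_rot: [180.0, 0.0, 132.0]
force: [-0.6, 0.0, -0.4]
gripper_width: 67.3
gripper_force: 0.0
```

>>> send_rows([
  [0, 0, 0],
  [0, 0, 0],
  [0, 0, 0],
  [0, 0, 0],
  [0, 0, 0],
  [0, 0, 0],
  [0, 0, 0],
  [0, 0, 0],
], grip=[-0.9, -0.9, -0.9, -0.9, -0.9, -0.9, -0.9, -0.9], yaw=[0, 0, 0, 0, 0, 0, 0, 0])

```text
time_s: 21.78
ee_pos: [486.8, -214.4, 5.5]
ee_rot: [180.0, 0.0, 132.0]
force: [1.4, 0.6, 0.2]
gripper_width: 14.3
gripper_force: 20.1
```

>>> send_rows([
  [0, 0, 0],
  [0, 0, 0],
  [0, 0, 0],
  [0, 0, 0],
  [0, 0, 0.01],
  [0, 0, 0.03],
  [0, 0, 0.055],
  [0, 0, 0.07],
], grip=[-0.9, -0.9, -0.9, -0.9, -0.9, -0.9, -0.9, -0.9], yaw=[0, 0, 0, 0, 0, 0, 0, 0])

```text
time_s: 22.45
ee_pos: [487.5, -214.8, 77.9]
ee_rot: [179.9, 0.1, 132.0]
force: [0.2, -0.0, -1.6]
gripper_width: 14.5
gripper_force: 20.0
```

>>> send_rows([
  [0.02, 0.0115, 0],
  [0.045, 0.026, 0],
  [0.07, 0.04, 0],
  [0.095, 0.0545, 0],
  [0.12, 0.069, 0],
  [0.138, 0.079, 0],
  [0.149, 0.0855, -0.01],
  [0.149, 0.0855, -0.03],
], grip=[-0.9, -0.9, -0.9, -0.9, -0.9, -0.9, -0.9, -0.9], yaw=[0, 0, 0, 0, 0, 0, 0, 0])

```text
time_s: 23.12
ee_pos: [640.0, -128.0, 47.4]
ee_rot: [179.7, 0.3, 132.1]
force: [1.2, -0.5, -0.9]
gripper_width: 14.4
gripper_force: 20.0
```

>>> send_rows([
  [0, 0, -0.01],
  [0, 0, -0.02],
  [0, 0, -0.03],
  [0, 0, -0.036],
  [0, 0, -0.039],
  [0, 0, -0.039],
  [0, 0, -0.039],
  [0, 0, -0.039],
], grip=[-0.9, -0.9, -0.9, -0.9, -0.9, -0.9, -0.9, -0.9], yaw=[0, 0, 0, 0, 0, 0, 0, 0])

```text
time_s: 23.78
ee_pos: [636.3, -129.1, 7.1]
ee_rot: [179.9, 0.1, 132.0]
force: [0.3, 0.1, -1.0]
gripper_width: 14.9
gripper_force: 20.0
```

>>> send_rows([
  [0, 0, 0],
  [0, 0, 0],
  [0, 0, 0],
  [0, 0, 0],
  [0, 0, 0],
  [0, 0, 0.02],
  [0, 0, 0.05],
  [0, 0, 0.09],
], grip=[0.1, 0.1, 0.1, 0.1, 0.1, 0.1, 0.7, 1], yaw=[0, 0, 0, 0, 0, 0, 0, 0])

```text
time_s: 24.45
ee_pos: [633.7, -128.5, 94.5]
ee_rot: [-179.8, -0.3, 132.0]
force: [1.3, 0.0, 0.5]
gripper_width: 60.6
gripper_force: 0.0
```

>>> send_rows([
  [-0.004, 0.01, 0.02],
  [-0.01, 0.035, 0.03],
  [-0.015, 0.065, 0.03],
  [-0.02, 0.095, 0.03],
  [-0.025, 0.125, 0.03],
  [-0.029, 0.155, 0.03],
  [-0.033, 0.185, 0.03],
  [-0.033, 0.21, 0.03],
], grip=[1, 1, 1, 1, 1, 1, 1, 1], yaw=[7, 14, 21, 28, 35, 42, 49, 56])

```text
time_s: 25.12
ee_pos: [601.7, 83.0, 126.6]
ee_rot: [180.0, -0.0, -171.6]
force: [0.2, -0.6, 0.5]
gripper_width: 91.6
gripper_force: 0.0
```

>>> send_rows([
  [0, 0.015, 0],
  [0, 0.0242, 0],
  [0, 0.0242, -0.03],
  [0, 0.0242, -0.06],
  [0, 0.0242, -0.08],
  [0, 0.0242, -0.08],
  [0, 0.0242, -0.08],
  [0, 0.0242, -0.08],
], grip=[1, 1, 1, 1, 1, 1, 1, 1], yaw=[7, 10, 10, 10, 10, 10, 10, 10])

```text
time_s: 25.78
ee_pos: [603.9, 105.4, 47.8]
ee_rot: [-180.0, 0.1, -162.0]
force: [1.1, 0.0, 0.4]
gripper_width: 91.4
gripper_force: 0.0
```

```bash
python3 - <<'E'
from h import *
s=env.state(); print(s["ee_pos"],s["ee_rot"],s["qpos"])
f=eyes.grab_frame("side"); cv2.imwrite("pics/s3.png",cv2.resize(f["frame"][130:330,220:500,::-1],None,fx=2.5,fy=2.5))
E
```

```text
[603.91153664 105.38878459  47.78145882] [-1.79984022e+02  1.35045750e-01 -1.62030586e+02] [ 8.82102359e+00  2.97684390e+01  9.71379911e+01  7.13720815e-03
  5.29577018e+01 -9.91526639e+01]
```

View pics/s3.png

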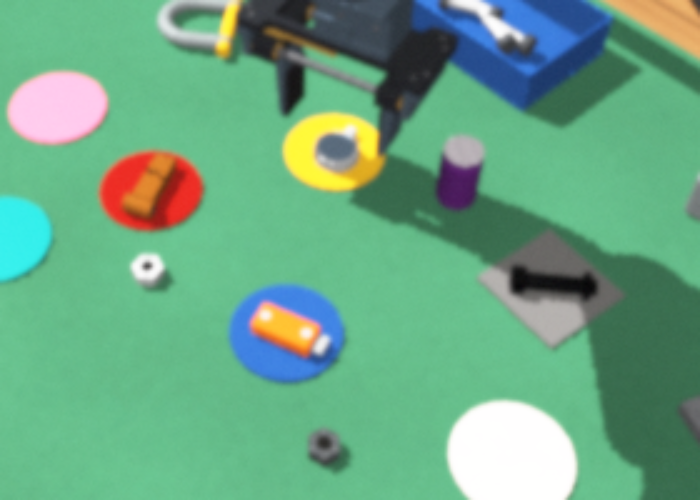

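Gauge sits on blue and the pin on the mat. The fingers are astride the mirror, with the can clear of them.

>>> send_rows([
  [0, 0, -0.02],
  [0, 0, -0.032],
  [0, 0, -0.039],
  [0, 0, -0.042],
  [0, 0, -0.042],
  [0, 0, -0.042],
  [0, 0, -0.042],
  [0, 0, -0.042],
], grip=[1, 1, 1, 1, 1, -0.5, -0.5, -0.5], yaw=[0, 0, 0, 0, 0, 0, 0, 0], grip_force=18)

```text
time_s: 26.5
ee_pos: [603.4, 105.4, 5.3]
ee_rot: [-180.0, 0.1, -162.0]
force: [-0.2, -0.8, 0.5]
gripper_width: 73.8
gripper_force: 0.0
```

>>> send_rows([
  [0, 0, 0],
  [0, 0, 0],
  [0, 0, 0],
  [0, 0, 0],
  [0, 0, 0],
  [0, 0, 0.01],
  [0, 0, 0.03],
  [0, 0, 0.06],
], grip=[-0.5, -0.5, -0.5, -0.5, -0.5, -0.5, -0.5, -0.5], yaw=[0, 0, 0, 0, 0, 0, 0, 0])

```text
time_s: 27.17
ee_pos: [600.7, 104.9, 63.1]
ee_rot: [179.9, -0.3, -162.0]
force: [0.2, 0.2, -0.6]
gripper_width: 43.5
gripper_force: 18.0
```

>>> send_rows([
  [-0.01, -0.01, 0.02],
  [-0.022, -0.035, 0.03],
  [-0.034, -0.065, 0.03],
  [-0.045, -0.095, 0.03],
  [-0.056, -0.125, 0.03],
  [-0.067, -0.155, 0.03],
  [-0.078, -0.185, 0.03],
  [-0.089, -0.215, 0.03],
], grip=[-0.5, -0.5, -0.5, -0.5, -0.5, -0.5, -0.5, -0.5], yaw=[-3, -9, -15, -21, -27, -33, -39, -45])

```text
time_s: 27.83
ee_pos: [513.0, -111.0, 95.2]
ee_rot: [180.0, 0.0, 152.7]
force: [0.2, 0.4, -0.7]
gripper_width: 43.1
gripper_force: 18.0
```

>>> send_rows([
  [-0.009, -0.03, 0],
  [-0.017, -0.06, 0],
  [-0.023, -0.085, 0],
  [-0.027, -0.1035, 0],
  [-0.027, -0.1035, -0.02],
  [-0.027, -0.1035, -0.05],
  [-0.027, -0.1035, -0.065],
  [-0.027, -0.1035, -0.065],
], grip=[-0.5, -0.5, -0.5, -0.5, -0.5, -0.5, -0.5, -0.5], yaw=[-3, -3, -3, -3, -3, -3, -3, -3])

```text
time_s: 28.5
ee_pos: [484.3, -212.4, 27.0]
ee_rot: [-180.0, -0.4, 149.9]
force: [-0.8, 0.9, -0.8]
gripper_width: 43.6
gripper_force: 18.0
```

>>> send_rows([
  [0, 0, 0],
  [0, 0, 0],
], grip=[-0.5, -0.5], yaw=[0, 0])

```text
time_s: 28.67
ee_pos: [487.8, -213.6, 30.7]
ee_rot: [180.0, 0.1, 150.0]
force: [-1.1, 0.7, -0.4]
gripper_width: 43.5
gripper_force: 18.0
```

>>> send_rows([
  [0, 0, -0.01],
  [0, 0, -0.018],
  [0, 0, -0.022],
  [0, 0, -0.0235],
  [0, 0, -0.0235],
  [0, 0, -0.0235],
  [0, 0, -0.0235],
  [0, 0, -0.0235],
], grip=[-0.5, -0.5, -0.5, -0.5, -0.5, -0.5, 0.4, 0.4], yaw=[0, 0, 0, 0, 0, 0, 0, 0])

```text
time_s: 29.33
ee_pos: [487.2, -213.4, 6.3]
ee_rot: [180.0, 0.1, 150.0]
force: [-0.1, 0.2, 0.9]
gripper_width: 54.1
gripper_force: 0.0
```

>>> send_rows([
  [0, 0, 0],
  [0, 0, 0],
  [0, 0, 0],
  [0, 0, 0.015],
  [0, 0, 0.035],
  [0, 0, 0.06],
  [0, 0, 0.09],
  [0, 0, 0.09],
], grip=[0.5, 0.5, 0.5, 0.5, 0.8, 1, 1, 1], yaw=[0, 0, 0, 0, 0, 0, 0, 0])

```text
time_s: 30.0
ee_pos: [490.2, -214.8, 101.3]
ee_rot: [179.9, 0.6, 150.0]
force: [0.9, -0.5, 0.3]
gripper_width: 90.1
gripper_force: 0.0
```

>>> send_rows([
  [0.02, 0.0115, 0],
  [0.045, 0.026, 0],
  [0.07, 0.04, 0],
  [0.095, 0.0545, 0],
  [0.12, 0.069, 0],
  [0.138, 0.079, 0],
  [0.1485, 0.0845, -0.02],
  [0.1485, 0.0845, -0.04],
], grip=[1, 1, 1, 1, 1, 1, 1, 1], yaw=[-6, -12, -18, -18, -18, -18, -18, -18])

```text
time_s: 30.67
ee_pos: [638.8, -127.4, 56.1]
ee_rot: [179.8, 0.2, 132.1]
force: [0.2, -1.3, -0.8]
gripper_width: 91.1
gripper_force: 0.0
```

>>> send_rows([
  [0, 0, 0],
  [0, 0, 0],
], grip=[1, 1], yaw=[0, 0])

```text
time_s: 30.83
ee_pos: [634.1, -128.4, 54.5]
ee_rot: [-179.9, -0.2, 132.0]
force: [0.7, -0.5, 0.3]
gripper_width: 91.1
gripper_force: 0.0
```

>>> send_rows([
  [0, 0, -0.02],
  [0, 0, -0.036],
  [0, 0, -0.046],
  [0, 0, -0.0495],
  [0, 0, -0.0495],
  [0, 0, -0.0495],
  [0, 0, -0.0495],
  [0, 0, -0.0495],
], grip=[1, 1, 1, 1, 1, -0.9, -0.9, -0.9], yaw=[0, 0, 0, 0, 0, 0, 0, 0], grip_force=20)

```text
time_s: 31.5
ee_pos: [636.0, -128.9, 7.6]
ee_rot: [179.9, 0.1, 132.0]
force: [0.3, -0.5, -0.5]
gripper_width: 73.8
gripper_force: 0.0
```

>>> send_rows([
  [0, 0, 0],
  [0, 0, 0],
  [0, 0, 0],
  [0, 0, 0],
  [0, 0, 0],
  [0, 0, 0],
  [0, 0, 0],
  [0, 0, 0],
], grip=[-0.9, -0.9, -0.9, -0.9, -0.9, -0.9, -0.9, -0.9], yaw=[0, 0, 0, 0, 0, 0, 0, 0])

```text
time_s: 32.17
ee_pos: [635.2, -128.7, 6.4]
ee_rot: [180.0, -0.0, 132.0]
force: [0.3, -0.1, -0.2]
gripper_width: 20.8
gripper_force: 0.0
```

>>> send_rows([
  [0, 0, 0],
  [0, 0, 0],
  [0, 0, 0],
  [0, 0, 0.015],
  [0, 0, 0.04],
  [0, 0, 0.07],
  [0, 0, 0.1],
  [0, 0, 0.12],
], grip=[-0.9, -0.9, -0.9, -0.9, -0.9, -0.9, -0.9, -0.9], yaw=[0, 0, 0, 0, 0, 0, 0, 0])

```text
time_s: 32.83
ee_pos: [636.1, -128.9, 129.3]
ee_rot: [179.9, 0.1, 132.0]
force: [-0.0, -0.1, -0.5]
gripper_width: 14.3
gripper_force: 20.0
```

>>> send_rows([
  [-0.005, 0.02, 0],
  [-0.01, 0.05, 0],
  [-0.015, 0.085, 0],
  [-0.02, 0.12, 0],
  [-0.025, 0.155, 0],
  [-0.028, 0.19, 0],
  [-0.031, 0.22, 0],
  [-0.031, 0.238, 0],
], grip=[-0.9, -0.9, -0.9, -0.9, -0.9, -0.9, -0.9, -0.9], yaw=[0, 0, 0, 0, 0, 0, 0, 0])

```text
time_s: 33.5
ee_pos: [603.1, 112.4, 126.3]
ee_rot: [-180.0, -0.1, 132.1]
force: [-0.3, -0.2, -1.0]
gripper_width: 14.3
gripper_force: 20.0
```

>>> send_rows([
  [0, 0, -0.02],
  [0, 0, -0.05],
  [0, 0, -0.08],
  [0, 0, -0.1],
  [0, 0, -0.11],
  [0, 0, -0.11],
  [0, 0, -0.11],
  [0, 0, -0.11],
], grip=[-0.9, -0.9, -0.9, -0.9, -0.9, -0.9, -0.9, -0.9], yaw=[0, 0, 0, 0, 0, 0, 0, 0])

```text
time_s: 34.17
ee_pos: [605.6, 109.4, 17.9]
ee_rot: [179.9, 0.1, 132.0]
force: [-0.2, 0.1, -0.9]
gripper_width: 14.5
gripper_force: 20.0
```

>>> send_rows([
  [0, 0, -0.005],
  [0, 0, -0.009],
  [0, 0, -0.01],
  [0, 0, -0.01],
  [0, 0, -0.01],
  [0, 0, -0.01],
  [0, 0, -0.01],
  [0, 0, -0.01],
], grip=[-0.9, -0.9, -0.9, -0.9, -0.9, -0.9, 0.1, 0.1], yaw=[0, 0, 0, 0, 0, 0, 0, 0])

```text
time_s: 34.83
ee_pos: [604.5, 109.3, 6.7]
ee_rot: [180.0, 0.0, 132.0]
force: [-0.3, -0.4, 0.1]
gripper_width: 25.2
gripper_force: 0.0
```

>>> send_rows([
  [0, 0, 0],
  [0, 0, 0],
  [0, 0, 0],
  [0, 0, 0.015],
  [0, 0, 0.04],
  [0, 0, 0.08],
  [0, 0, 0.12],
  [0, 0, 0.16],
], grip=[0.2, 0.2, 0.2, 0.2, 0.2, 0.5, 1, 1], yaw=[0, 0, 0, 0, 0, 0, 0, 0])

```text
time_s: 35.5
ee_pos: [603.8, 109.2, 168.0]
ee_rot: [-180.0, -0.0, 132.0]
force: [0.7, 0.2, -0.1]
gripper_width: 71.5
gripper_force: 0.0
```

>>> send_rows([
  [-0.02, 0.03, 0],
  [-0.04, 0.06, 0.01],
  [-0.06, 0.09, 0.02],
  [-0.08, 0.12, 0.03],
  [-0.1, 0.15, 0.03],
  [-0.12, 0.18, 0.03],
  [-0.14, 0.21, 0.03],
  [-0.16, 0.24, 0.03],
], grip=[1, 1, 1, 1, 1, 1, 1, 1], yaw=[0, 0, 0, 0, 0, 0, 0, 0])

```text
time_s: 36.17
ee_pos: [443.0, 350.5, 196.7]
ee_rot: [180.0, 0.0, 132.0]
force: [0.9, 1.1, -0.6]
gripper_width: 91.1
gripper_force: 0.0
```

>>> send_rows([
  [-0.03, 0.02, 0],
  [-0.06, 0.04, 0],
  [-0.09, 0.06, 0],
  [-0.12, 0.08, 0],
  [-0.15, 0.1, 0],
  [-0.16, 0.11, 0],
  [-0.16, 0.11, 0],
  [-0.16, 0.11, 0],
], grip=[1, 1, 1, 1, 1, 1, 1, 1], yaw=[0, 0, 0, 0, 0, 0, 0, 0])

```text
time_s: 36.83
ee_pos: [283.9, 459.4, 196.5]
ee_rot: [180.0, 0.0, 132.1]
force: [0.2, -0.9, 0.2]
gripper_width: 91.3
gripper_force: 0.0
```

```bash
python3 m.py; python3 - <<'E'
from o import *
T=dict(red=(245,195,300,250),yellow=(275,130,330,180),blue=(330,200,380,250),white=(410,175,465,225))
pose("gauge",T["blue"]);pose("latch",T["red"]);pose("pin",T["yellow"]);pose("mirror",T["white"])
E
```

```text
[173   6 164]
[ 12   8 169]
top red [441.  188.7] diam 93.7
top yellow [603.6 111. ] diam 94.8
top blue [431.4 -11.9] diam 92.9
top white [ 485.  -212.6] diam 94.5
top grey [ 634.3 -127.8] diam 101.6
side red [444.7 184.6] diam 92.6
side yellow [606.9 107.3] diam 95.6
side blue [434.7 -14.9] diam 91.9
side white [ 489.2 -214. ] diam 97.5
side grey [ 638.1 -130.5] diam 102.6
gauge cent [432.79998779 -13.7       ] rect [432.8 -13.7] [24.  52.7] ang 110.8 n 196
latch cent [442.1000061 181.8      ] rect [445.5 184.7] [70.3 26.9] ang -153.1 n 173
pin cent [604.09997559 107.20000153] rect [604.5 106.6] [17.5 70.7] ang 132.0 n 177
mirror cent [ 488.5 -215.2] rect [ 488.4 -215.8] [36.  33.8] ang 97.2 n 185
```

View pics/rect.png

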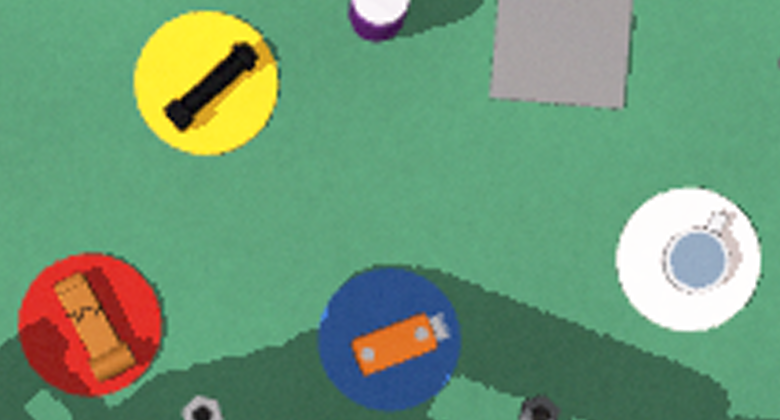

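All four things lie flat on their plates, within about 5 mm of the middle: pin at rect-pixel (212,86), latch (92,325), gauge (395,342) and mirror (697,260). The can has not moved.

```bash
python3 -c "
from workcell import env
print(env.job_done())"
```

```text
the job is handed in; nothing more can be done
None
```

The job is handed in: the latch is on red, the pin on yellow, the gauge on blue and the mirror on white, each within about 5 mm of its plate's middle in the last picture, the can is where it was, and the verdict was not shown.

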